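# File the mixed slide cases in the racks of their own colour

### The arm

A 7-joint arm with a two-finger parallel gripper is mounted at the origin on a cart in front of the work surface, level with it; the furniture and walls round the work are solid. World frame = base frame: x ahead of the robot, y to its left, z up, the work surface at z = 0. Lengths are in m, angles in degrees, forces in N, time in s.
With the tool pointing down it reaches from about 0.425 to 1.025 m from the base axis. Payload 3.6 kg.
Tool frame: the origin (TCP) lies between the finger pads; the fingertips stand arm.tip_extent ahead of it and the grasp point (between the pads) lies 2 mm behind it (arm.tip_extent is the distance from the TCP to the fingertips, in m); z points along the fingers, y is the line along which they close (so a half turn about z gives the same grasp; the last joint's range is limited). The gripper opens to 85 mm and grips with 20 to 120 N. Pads are 22 mm wide; open, the fingers measure 114 mm over their backs; the gripper's body (76 mm by 85 mm) begins 54 mm behind the grasp point. The pads swing forward as they close: fully open they stand 13 mm farther back than shut.
Start: joints at [62.825, 33.873, 2.773, 92.16, -1.908, 54.013, -1.931], TCP at [0.269, -0.673, 0.248] pointing down, gripper open.
Joint ranges: [-153.93, 153.93], [-27.13, 128.08], [-72.61, 78.16], [10.71, 143.7], [-87.88, 267.88], [4.46, 118.87], [-176.78, 176.78]. Speed limits (degrees/s): [147.25, 147.25, 180, 180, 180, 180, 180].

### API

Orientations are given as [roll, pitch, yaw] about the fixed x, y, z axes, in that order (R = Rz(yaw) Ry(pitch) Rx(roll)).
In Python, from rig import arm gives the robot as it stands.
- The arm moves only by the tool move_arm, never from a script. Its argument "moves" is one flat list of numbers, 6 for each row, row after row: the shift along the tool's x, y, z normalised to -1 to 1, where 1 is 100 mm, then the turn, a rotation vector about the tool's x, y, z normalised to -1 to 1, where 1 is pi/2 rad. In form: [tx, ty, tz, ax, ay, az, tx, ty, tz, ax, ay, az, ...]. A call has 1 to 20 rows; each row is the pose to reach, as a shift and turn from the pose commanded when the call began, along the tool's axes at that moment; what a row does not reach only later rows make up. A row lasts 1/8 s, in which the tool goes at most 62.5 mm and 10.7 degrees, less where a joint would pass 70% of its speed; a pose out of reach is approached as far as the arm can. A call with a number of a shift or a turn outside -1 to 1 is refused whole. A call with a gripper value outside its range is refused whole. "grip" is the closure, from 0 (fully open) to 1 (shut), set as the call begins (left out, the last holds). The fingers move at their own pace and stop on an object; "grip_force" is the grip in N (left out, the last holds). Time passes only in rows, so rows that repeat a pose let the fingers close. It gives the time, the measured TCP pose, the force, the opening and the grip force at its end, in the units of the state.
- arm.sense(): the state, without advancing time (a new reading comes with each control period).
- arm.camera(name): name is "side" or "top"; returns the picture (420x560x3 uint8, red, green, blue); there is no depth.
- arm.calibration(name): a dict with "fx", "fy", "cx", "cy" (pixels), "R" (3x3) and "t" (3): a world point X has camera coordinates R X + t. Camera axes: x right, y down, z forward; pixel columns grow to the right and rows downward; lengths in m; the calibration is good to about 2 mm. A picture is of the moment at which its call begins. calibration takes no time and is no camera call.
- arm.close_job(): hands the job in; it is judged then, once.
The state is a dict: "time_s": time; "joint_pos": joint angles; "joint_velocities": joint speeds; "effort": joint torques, N m; "tcp_pos": TCP position; "tool_rot": TCP orientation; "force": force on the tool from outside, world axes, zero at the start; "wrist_torque": the same for the moment, N m; "gripper_width": finger opening in m; "grip_force": force on a finger pad.
Only numpy, scipy, OpenCV 4.12 (cv2) and the standard library are available. Lean on these libraries where they do the work, as an engineer would, in place of code of your own. Each camera call takes 0.05 s, during which the arm holds its last target. There are 200 camera calls.

### The job

Three slide cases, one blue and two yellow, stand mixed in the grey rack. Sort them by colour: file the blue one in the free slot of the blue rack and the two yellow ones in the yellow rack, each standing upright on its long edge, fully down in a slot of its own, and let go of. Leave the blue case that is already filed where it stands, and do not knock the jars and the pot about.

Things in the scene. Friction and masses are not known exactly. Their poses are not given: they have to be found in the camera images.
- rack_grey: fixed grey plastic rack, 112 (x) by 144 mm (y), three slots centred at y = -56, 0, +56 mm; holds the three cases to sort, in any order. Slots run along x, each 18 mm wide (flared mouth) and 102 mm long between end stops; slot floor 8 mm and rib tops 41 mm above the underside (a seated case's top: 76 mm). Origin: centre of underside, z up.
- rack_blue: fixed blue plastic rack, 112 (x) by 88 mm (y), two slots centred at y = -28 and +28 mm. Slots run along x, each 18 mm wide (flared mouth) and 102 mm long between end stops; slot floor 8 mm and rib tops 41 mm above the underside (a seated case's top: 76 mm). Origin: centre of underside, z up. The slot at y = +28 mm holds case_filed, the other is empty.
- rack_yellow: fixed yellow plastic rack, 112 (x) by 88 mm (y), two slots centred at y = -28 and +28 mm. Slots run along x, each 18 mm wide (flared mouth) and 102 mm long between end stops; slot floor 8 mm and rib tops 41 mm above the underside (a seated case's top: 76 mm). Origin: centre of underside, z up. Both slots start empty.
- case_blue: the blue case in the grey rack: flat plastic slide case standing on its long edge, 96 mm long (x), 14 mm thick (y), 68 mm high (z, up), about 70 g, white label panels on both faces, alike both ways round. Origin: centre of its lower edge (8 mm above the rack's underside when seated).
- case_yellow_1: one yellow case in the grey rack: flat plastic slide case standing on its long edge, 96 mm long (x), 14 mm thick (y), 68 mm high (z, up), about 70 g, white label panels on both faces, alike both ways round. Origin: centre of its lower edge (8 mm above the rack's underside when seated).
- case_yellow_2: the other yellow case in the grey rack: flat plastic slide case standing on its long edge, 96 mm long (x), 14 mm thick (y), 68 mm high (z, up), about 70 g, white label panels on both faces, alike both ways round. Origin: centre of its lower edge (8 mm above the rack's underside when seated).
- case_filed: the blue case already filed in the blue rack, to be left there: flat plastic slide case standing on its long edge, 96 mm long (x), 14 mm thick (y), 68 mm high (z, up), about 70 g, white label panels on both faces, alike both ways round. Origin: centre of its lower edge (8 mm above the rack's underside when seated).
- jar_brown: bystander: brown reagent jar with a white cap, 88 mm across, 150 mm tall, behind the work. Origin: centre of its underside.
- jar_yellow: bystander: yellow reagent jar with a red cap, 82 mm across, 185 mm tall, behind the work. Origin: centre of its underside.
- pot: bystander: small white pot with a green cap, 48 mm across, 52 mm tall, in front on the left. Origin: centre of its underside.
Things that resemble listed ones, but are neither listed nor needed, are in the scene too. What is shaped like the case_yellow_2 but pink is not meant.

How it is judged (in metres and radians):
At the end, for the whole second after the job is handed in: Each blue case stands in a slot of the blue rack, each yellow case in a slot of the yellow rack: upright (within 0.12 rad), lower edge within 4 mm of the slot floor, centred in the slot within 6 mm across and 8 mm along, at rest and released (x of case_blue in the frame of rack_blue between -0.008 and 0.008 m and z of case_blue in the frame of rack_blue between 0.004 and 0.0125 m and (y of case_blue in the frame of rack_blue between -0.034 and -0.022 m or y of case_blue in the frame of rack_blue between 0.022 and 0.034 m) and angle between each of case_blue, case_filed, case_yellow_1, case_yellow_2's own z axis and vertical below 0.12 rad and linear speed of each of case_blue, case_filed, case_yellow_1, case_yellow_2 below 0.02 m/s and contact force between each of case_blue, case_filed, case_yellow_1, case_yellow_2 and the fingers below 0.05 N and x of case_filed in the frame of rack_blue between -0.008 and 0.008 m and z of case_filed in the frame of rack_blue between 0.004 and 0.0125 m and (y of case_filed in the frame of rack_blue between -0.034 and -0.022 m or y of case_filed in the frame of rack_blue between 0.022 and 0.034 m) and x of case_yellow_1 in the frame of rack_yellow between -0.008 and 0.008 m and z of case_yellow_1 in the frame of rack_yellow between 0.004 and 0.0125 m and (y of case_yellow_1 in the frame of rack_yellow between -0.034 and -0.022 m or y of case_yellow_1 in the frame of rack_yellow between 0.022 and 0.034 m) and x of case_yellow_2 in the frame of rack_yellow between -0.008 and 0.008 m and z of case_yellow_2 in the frame of rack_yellow between 0.004 and 0.0125 m and (y of case_yellow_2 in the frame of rack_yellow between -0.034 and -0.022 m or y of case_yellow_2 in the frame of rack_yellow between 0.022 and 0.034 m)); the robot touches nothing.
It fails at once if the blue case that was already filed is moved by more than 20 mm (distance of case_filed from where it was at the start of the episode above 0.02 m).
It fails at once if the brown jar is pushed by more than 30 mm or tipped over (distance of jar_brown from where it was at the start of the episode above 0.03 m or angle between jar_brown's own z axis and vertical above 0.5 rad).
It fails at once if the yellow jar is pushed by more than 30 mm or tipped over (distance of jar_yellow from where it was at the start of the episode above 0.03 m or angle between jar_yellow's own z axis and vertical above 0.5 rad).
It fails at once if the small pot is pushed by more than 30 mm or tipped over (distance of pot from where it was at the start of the episode above 0.03 m or angle between pot's own z axis and vertical above 0.5 rad).
It also fails if it takes over 61 s, if anything falls off the work surface, if the arm or the gripper's body presses on something with over 40 N, if the wrist force passes 120 N, or if a joint passes its speed limit or range.

## Working session

There is one attempt and no reset: what is moved stays moved. The work goes in short steps, Python scripts to look and compute and a tool call to move; the robot and the scene stay as the last step left them, time stands still between calls to the robot, and variables do not carry over. Pictures are saved under pics/ and viewed, at most 10 in all, crops included, and the job is handed in when it is done.

Besides the shell and the picture viewer there is one more tool, called as name(argument=value, ...), one argument or row to a line, values as JSON. move_arm: Moves the arm, as the interface text tells. Its arguments: {"type":"object","properties":{"moves":{"type":"array","items":{"type":"number","minimum":-1,"maximum":1}},"grip":{"type":"number"},"grip_force":{"type":"number"}},"required":["moves"]}

```bash
mkdir -p pics; python3 - <<'E'
from rig import arm
import cv2,numpy as np
for n in("top","side"):
    im=arm.camera(n); cv2.imwrite(f"pics/{n}0.png",im[:,:,::-1]); c=arm.calibration(n); print(n,{k:np.round(v,4).tolist() for k,v in c.items()})
print(arm.sense(),arm.tip_extent)
E
```

```text
top {'fx': 477.2923, 'fy': 477.2923, 'cx': 277.7944, 'cy': 200.566, 'R': [[-0.0691, -0.9976, -0.0035], [-0.9764, 0.0683, -0.2047], [0.2045, -0.0108, -0.9788]], 't': [0.0152, 0.5846, 1.387]}
side {'fx': 388.7089, 'fy': 388.7089, 'cx': 280.1075, 'cy': 207.0619, 'R': [[0.9616, -0.2743, 0.0136], [-0.2148, -0.7819, -0.5853], [0.1711, 0.5599, -0.8107]], 't': [-0.5673, 0.1561, 1.0226]}
{'time_s': 0.1, 'joint_pos': array([62.82600254, 33.92025377,  2.76712981, 92.22818658, -1.90639211,
       54.01167803, -1.93146728]), 'joint_velocities': array([ 0.07493435, -0.09198849,  0.03270784, -0.2133624 ,  0.05959095,
       -0.05134757,  0.07605172]), 'effort': array([ 4.18214884e-03, -5.49998224e+01,  1.55295622e+00, -1.98826236e+01,
        9.67210683e-03,  3.80419267e-03,  2.71509194e-06]), 'tcp_pos': array([ 0.2691901 , -0.67241892,  0.2472634 ]), 'tool_rot': array([-1.79886186e+02,  7.39098412e-03,  2.18221978e+01]), 'force': array([-0.14431014, -0.47495667, -0.16186882]), 'wrist_torque': array([-0.02852426, -0.04029923, -0.02753106]), 'grip_force': 0.0, 'gripper_width': 0.08544080972768486} 0.017
```

View pics/top0.png

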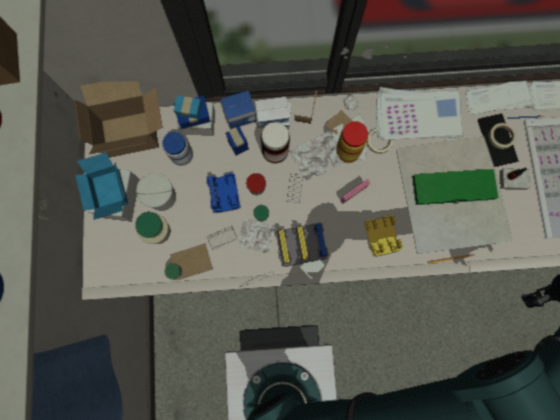

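View pics/side0.png

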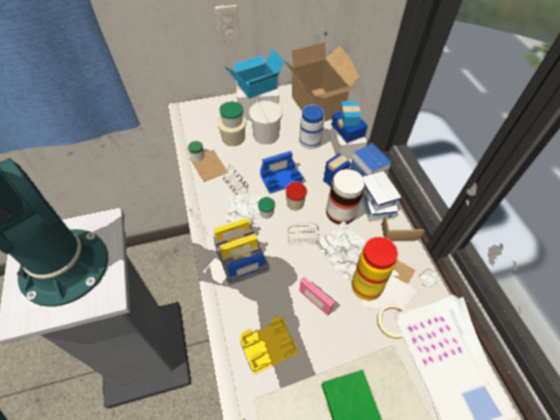

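Top view: the grey rack is at about (303,244), holding yellow (284,245), yellow (302,243) and blue (320,240). The blue rack is at (223,192) and the yellow rack at (382,236). The pink lookalike lies at (355,190) and is not meant. In the side view, the yellow cases are at (235,230) and (240,248), and the blue one is at (243,265). I'll confirm in one enlarged picture.

```bash
python3 - <<'E'
import cv2,numpy as np
t=cv2.imread("pics/top0.png");s=cv2.imread("pics/side0.png")
def c(im,x,y,w,h,W,H):
    o=cv2.resize(im[y:y+h,x:x+w],(W,H),interpolation=cv2.INTER_CUBIC)
    k=W/w
    for i in range((x+9)//10*10,x+w,10): cv2.putText(o,str(i),(int((i-x+.5)*k),8),0,.28,(0,0,255)); cv2.line(o,(int((i-x+.5)*k),10),(int((i-x+.5)*k),14),(0,0,255))
    for i in range((y+9)//10*10,y+h,10): cv2.putText(o,str(i),(0,int((i-y+.5)*k)),0,.28,(0,0,255)); cv2.line(o,(20,int((i-y+.5)*k)),(24,int((i-y+.5)*k)),(0,0,255))
    return o
a=np.hstack([c(t,272,218,60,54,267,240),c(t,200,166,50,54,0 or 250,270)[:240],c(t,360,210,50,48,250,240)])
b=np.hstack([c(s,205,210,70,75,267,286),c(s,250,140,60,69,250,286),c(s,235,310,65,75,250,288)[:286]])
cv2.imwrite("pics/crop.png",np.vstack([a,b]))
E
```

```text
(no output)
```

View pics/crop.png

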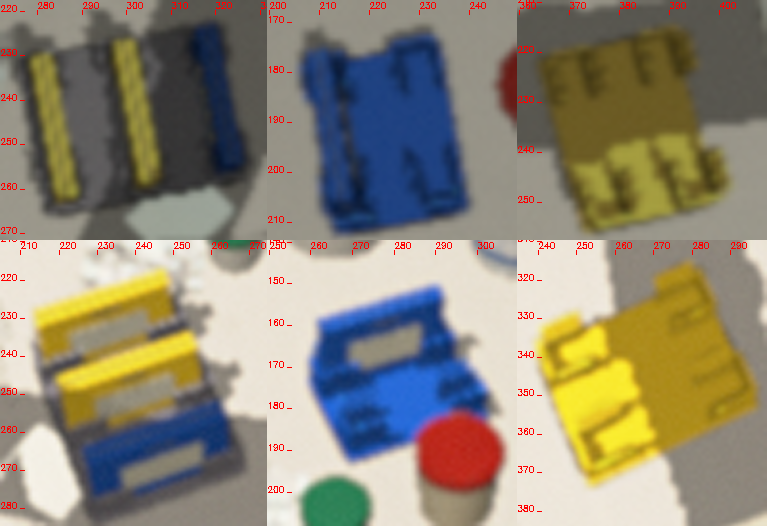

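```bash
python3 - <<'E'
import cv2,numpy as np
t=cv2.imread("pics/top0.png");s=cv2.imread("pics/side0.png")
def c(im,x,y,w,h,k):
    o=cv2.resize(im[y:y+h,x:x+w],(w*k,h*k),interpolation=cv2.INTER_CUBIC)
    o=(255*(o/255.)**.55).astype('uint8')
    for i in range((x+9)//10*10,x+w,10): cv2.putText(o,str(i),(int((i-x+.5)*k),8),0,.3,(0,0,255)); cv2.line(o,(int((i-x+.5)*k),10),(int((i-x+.5)*k),14),(0,0,255))
    for i in range((y+9)//10*10,y+h,10): cv2.putText(o,str(i),(0,int((i-y+.5)*k)),0,.3,(0,0,255)); cv2.line(o,(20,int((i-y+.5)*k)),(24,int((i-y+.5)*k)),(0,0,255))
    return o
k=7
a=np.hstack([c(t,362,213,48,50,k),c(s,238,312,64,50,k)]);b=np.hstack([c(t,202,170,48,50-15,k),c(s,254,147,64,35,k)])
cv2.imwrite("pics/crop2.png",np.vstack([a,b])); print(a.shape)
E
```

```text
(350, 784, 3)
```

View pics/crop2.png

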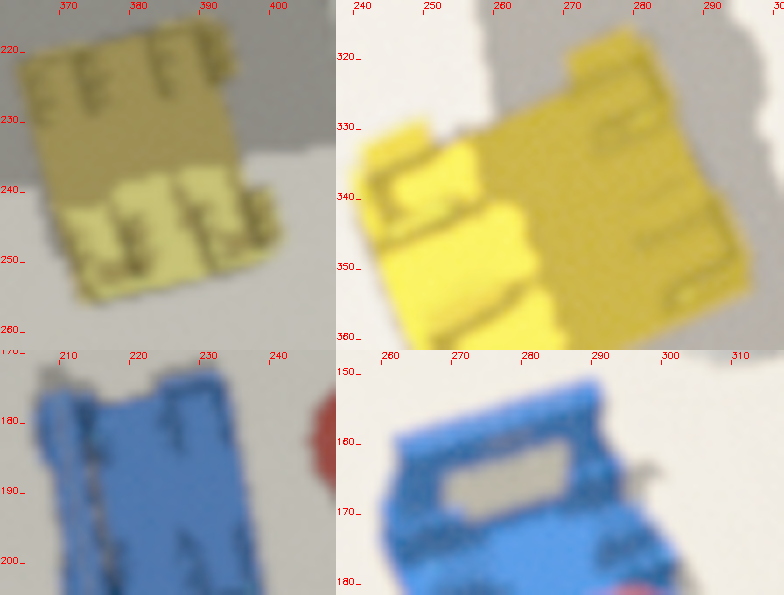

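The enlarged picture confirms that the two yellow cases are the outer-left and middle ones (top px 284 and 302) and the blue case is on the right (320). In the blue rack the filed case takes the left slot, so the right one is free. Both yellow slots are empty, and the pink case is elsewhere, lying down. Next I'll fit the poses.

```bash
cat > lib.py <<'E'
import cv2,numpy as np
from rig import arm
from scipy.optimize import least_squares,minimize
CAL={n:arm.calibration(n) for n in("top","side")}
def proj(n,X):
    c=CAL[n]; p=np.atleast_2d(X)@np.array(c["R"]).T+np.array(c["t"])
    return np.c_[c["fx"]*p[:,0]/p[:,2]+c["cx"],c["fy"]*p[:,1]/p[:,2]+c["cy"]]
def place(P,x,y,yaw,z=0):
    c,s=np.cos(yaw),np.sin(yaw); P=np.asarray(P,float)
    return np.c_[x+c*P[:,0]-s*P[:,1],y+s*P[:,0]+c*P[:,1],z+P[:,2]]
def box(x0,x1,y0,y1,z0,z1): return np.array([[x,y,z] for x in(x0,x1) for y in(y0,y1) for z in(z0,z1)])/1000
E
cat > meas.py <<'E'
from lib import *
TQ=[(48,7),(48,-7),(-48,-7),(-48,7)]; SQ=[(-48,7),(48,7),(48,-7),(-48,-7)]
top={"y1":[(30,57),(52,53),(78,198),(56,203)],"y2":[(112,41),(135,38),(160,183),(138,187)],"b":[(194,28),(220,24),(245,168),(219,172)]}
side={"y1":[(33,310),(163,268),(168,284),(38,326)],"y2":[(57,376),(192,332),(197,348),(62,392)],"b":[(82,447),(222,402),(227,418),(87,462)]}
tp={k:np.array(v)/4.45+[271.5,217.5] for k,v in top.items()}
sp={k:(np.array(v)-[0,240])/3.814+[204.5,209.5] for k,v in side.items()}
def q(Q,oy=0): return np.array([(a/1000,b/1000+oy,0) for a,b in Q])
def res(p,ks,offs):
    r=[]
    for k,o in zip(ks,offs):
        r+=[proj("top",place(q(TQ,o),*p))-tp[k],proj("side",place(q(SQ,o),*p))-sp[k]]
    return np.concatenate(r).ravel()
for ks,offs in[(["y1"],[0]),(["y2"],[0]),(["b"],[0]),(["y1","y2","b"],[.056,0,-.056])]:
    s=least_squares(res,[.5,-.05,0,.07],args=(ks,offs)); print(ks,s.x.round(4),"deg",np.degrees(s.x[2]).round(2),"rms px",np.sqrt(np.mean(s.fun**2)).round(2))
ims={n:cv2.imread(f"pics/{n}0.png") for n in CAL}
def fit(hue,boxes,win,x0,excl=None):
    M={}
    for n in ims:
        h=cv2.cvtColor(ims[n],cv2.COLOR_BGR2HSV); x,y,w,hh=win[n]
        m=(cv2.inRange(h,(hue[0],90,30),(hue[1],255,255))>0)[y:y+hh,x:x+w].astype(float); wt=np.ones_like(m)
        if excl and n==excl[0]: wt[excl[2]-y:,excl[1]-x:]=0
        M[n]=(m,wt)
    S=8
    def cost(p):
        e=0
        for n in M:
            x,y,w,hh=win[n]; c=np.zeros((hh*S,w*S),np.uint8)
            for b in boxes:
                u=(proj(n,place(b,p[0],p[1],p[2],p[3]))-[x-.5,y-.5])*S-.5
                cv2.fillConvexPoly(c,cv2.convexHull(np.round(u*16).astype(np.int32)),1,shift=4)
            r=cv2.resize(c.astype(np.float32),(w,hh),interpolation=cv2.INTER_AREA)
            e+=(((r-M[n][0])**2)*M[n][1]).sum()
        return e
    best=min((minimize(cost,x0,method="Nelder-Mead",options=dict(initial_simplex=np.array([x0]+[np.add(x0,d) for d in s*np.diag([.01,.01,.1,.01])]),xatol=1e-5,fatol=1e-3)) for s in(1,-1)),key=lambda s:s.fun)
    print(best.x.round(4),"deg",np.degrees(best.x[2]).round(2),"cost",round(best.fun,1),"mask",[int(m[0].sum()) for m in M.values()])
base=[box(-56,56,-44,44,0,8)]+[box(*(sorted((sx*38,sx*56))+sorted((sy*12,sy*44))+[0,41])) for sx in(1,-1) for sy in(1,-1)]
def ray(n,u,z=0):
    from numpy.linalg import solve
    c=CAL[n];R=np.array(c["R"]);C=-R.T@c["t"];d=R.T@np.array([(u[0]-c["cx"])/c["fx"],(u[1]-c["cy"])/c["fy"],1]);return C+d*(z-C[2])/d[2]
iy=ray("top",(382,236),.02);ib=ray("top",(223,192),.02)
print(iy,ib)
fit((15,38),base,{"top":(355,208,60,60),"side":(232,305,75,75)},[iy[0],iy[1],.12,0.])
fit((95,125),base+[box(-48,48,21,35,8,76)],{"top":(198,165,50,55),"side":(255,145,55,55)},[ib[0],ib[1],.12,0.],("side",285,176))
E
python3 meas.py
```

```text
['y1'] [ 0.4447 -0.0329  0.1067  0.0691] deg 6.12 rms px 0.33
['y2'] [ 0.4513 -0.0883  0.0957  0.0685] deg 5.48 rms px 0.32
['b'] [ 0.4572 -0.1444  0.0804  0.0676] deg 4.61 rms px 0.43
['y1', 'y2', 'b'] [ 0.4511 -0.0885  0.1022  0.0685] deg 5.86 rms px 0.42
[ 0.45949648 -0.33725312  0.02      ] [0.63199876 0.14347674 0.02      ]
[ 0.4625 -0.3415  0.1543 -0.0071] deg 8.84 cost 151.0 mask [1083, 2032]
[ 0.6341  0.1454  0.1164 -0.0094] deg 6.67 cost 294.2 mask [972, 991]
```

move_arm(
  moves=[0.4, -0.5, 0, 0, 0, 0.09, 0.8, -1, 0, 0, 0, 0.177, 0.8, -1, 0, 0, 0, 0.177, 0.8, -1, 0, 0, 0, 0.177],
  grip=0.47,
  grip_force=30,
)

```text
time_s: 0.6
tcp_pos: [0.3067, -0.5505, 0.2483]
tool_rot: [180.0, 0.0, 6.0]
force: [-0.1, 0.5, 0.2]
gripper_width: 0.0452
grip_force: 0.0
```

move_arm(
  moves=[0.2, -0.45, 0, 0, 0, 0, 0.38, -0.89, 0, 0, 0, 0, 0.38, -0.89, 0, 0, 0, 0],
)

```text
time_s: 0.98
tcp_pos: [0.3362, -0.456, 0.2481]
tool_rot: [-179.9, -0.0, 6.1]
force: [-0.2, -0.3, -0.2]
gripper_width: 0.0454
grip_force: 0.0
```

move_arm(
  moves=[0.2, -0.45, 0, 0, 0, 0, 0.38, -0.89, 0, 0, 0, 0, 0.38, -0.89, 0, 0, 0, 0],
)

```text
time_s: 1.35
tcp_pos: [0.3649, -0.3644, 0.2483]
tool_rot: [-180.0, -0.0, 6.1]
force: [0.2, 0.1, -0.2]
gripper_width: 0.0454
grip_force: 0.0
```

move_arm(
  moves=[0.2, -0.45, 0, 0, 0, 0, 0.38, -0.89, 0, 0, 0, 0, 0.38, -0.89, 0, 0, 0, 0],
)

```text
time_s: 1.72
tcp_pos: [0.3939, -0.2726, 0.2484]
tool_rot: [180.0, -0.0, 6.1]
force: [-0.8, -0.1, -0.6]
gripper_width: 0.0454
grip_force: 0.0
```

move_arm(
  moves=[0.2, -0.45, 0, 0, 0, 0, 0.38, -0.89, 0, 0, 0, 0, 0.38, -0.89, 0, 0, 0, 0],
)

```text
time_s: 2.1
tcp_pos: [0.423, -0.1805, 0.2486]
tool_rot: [180.0, -0.1, 6.1]
force: [-0.9, -0.7, 0.2]
gripper_width: 0.0453
grip_force: 0.0
```

```bash
sed -i 's/,p\[3\])-\[x/,p[3])-[x/' meas.py; python3 - <<'E'
from lib import *
from scipy.spatial.transform import Rotation as Ro
s=arm.sense(); R=Ro.from_euler("xyz",s["tool_rot"],degrees=True).as_matrix(); p=s["tcp_pos"]; print(p,s["tool_rot"])
k=6; out=[]
W={"top":(262,205,70,66),"side":(205,195,110,66)}
for n,(x,y,w,h) in W.items():
    im=arm.camera(n)[:,:,::-1]; cv2.imwrite(f"pics/{n}1.png",im)
    u=proj(n,p)[0]; x0,y0=(int(u[0])-32,int(u[1])-40) if 1 else (x,y)
    x0=max(0,min(560-65,x0));y0=max(0,y0)
    o=cv2.resize(im[y0:y0+85,x0:x0+65],None,fx=k,fy=k,interpolation=cv2.INTER_CUBIC)
    def dot(X,col):
        v=(proj(n,X)[0]-[x0-.5,y0-.5])*k; cv2.circle(o,tuple(int(a) for a in v),2,col,-1)
    for dx in(-.011,.011):
        for dy in(-.0227,.0227): dot(p+R@[dx,dy,.017],(0,0,255)); dot(p+R@[dx,dy,0],(0,255,0))
    for zz,col in((-.0,(255,0,255)),(-.0075,(255,255,0))):
      for oy in(-.056,0,.056):
        for X in place([(a,b+oy,.076) for a in(-.048,.048) for b in(-.007,.007)],.4511,-.0885,.1022,zz): dot(X,col)
    out.append(o)
cv2.imwrite("pics/ov.png",np.hstack(out))
E
```

```text
[ 0.42302909 -0.18054669  0.24856639] [ 1.79969882e+02 -8.84121044e-02  6.06693682e+00]
```

View pics/ov.png

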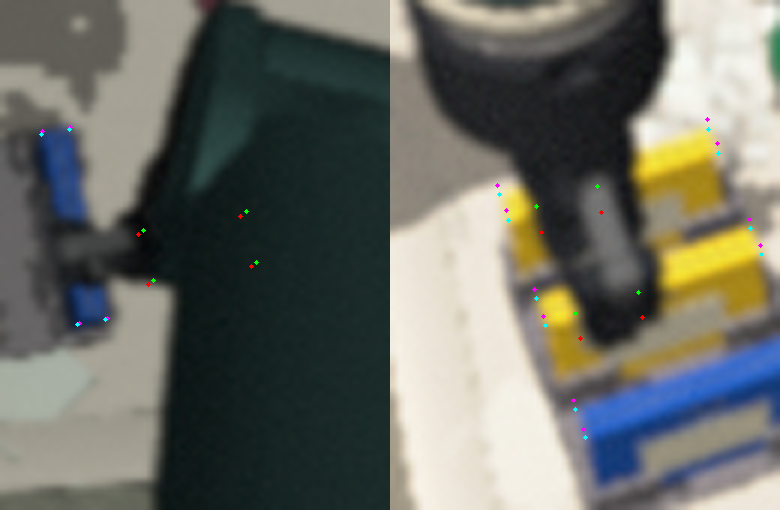

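The side overlay shows the cases about 1.6 px lower than the text's heights imply (fitted top 68.5 mm against 76 mm). The same bias shows on all three racks, so the rack-to-rack transfers still hold. I'll start with the blue case.

move_arm(
  moves=[0.19, -0.16, 0.2, 0, 0, 0, 0.377, -0.327, 0.6, 0, 0, 0, 0.377, -0.327, 1, 0, 0, 0, 0.377, -0.327, 1, 0, 0, 0],
)

```text
time_s: 2.7
tcp_pos: [0.4533, -0.1467, 0.1461]
tool_rot: [-180.0, 0.4, 5.7]
force: [-0.2, -0.8, 0.3]
gripper_width: 0.0454
grip_force: 0.0
```

move_arm(
  moves=[0, 0, 0.4, 0, 0, 0, 0, 0, 0.7, 0, 0, 0, 0, 0, 0.88, 0, 0, 0, 0, 0, 0.88, 0, 0, 0],
)

```text
time_s: 3.2
tcp_pos: [0.4555, -0.1466, 0.0606]
tool_rot: [179.9, 0.0, 5.7]
force: [-0.1, 0.4, 0.5]
gripper_width: 0.0449
grip_force: 0.0
```

move_arm(
  moves=[0, 0, 0, 0, 0, 0, 0, 0, 0, 0, 0, 0, 0, 0, 0, 0, 0, 0, 0, 0, 0, 0, 0, 0],
  grip=1,
)

```text
time_s: 3.7
tcp_pos: [0.4563, -0.1459, 0.0614]
tool_rot: [179.9, -0.1, 5.9]
force: [0.8, -4.1, 9.5]
gripper_width: 0.0137
grip_force: 31.9
```

move_arm(
  moves=[0, 0, -0.3, 0, 0, 0, 0, 0, -0.7, 0, 0, 0, 0, 0, -1, 0, 0, 0],
)

```text
time_s: 4.08
tcp_pos: [0.4552, -0.1438, 0.1618]
tool_rot: [-180.0, -0.0, 5.9]
force: [0.0, -0.4, -0.4]
gripper_width: 0.0137
grip_force: 30.8
```

move_arm(
  moves=[0, 0, -0.4, 0, 0, 0, 0, 0, -0.6, 0, 0, 0, 0, 0, -0.6, 0, 0, 0],
)

```text
time_s: 4.45
tcp_pos: [0.4561, -0.144, 0.2217]
tool_rot: [180.0, -0.2, 5.9]
force: [-1.1, 0.5, -1.1]
gripper_width: 0.0136
grip_force: 30.8
```

```bash
cat >> meas.py <<'E'
print("filed")
tp["f"]=(np.array([(36,395),(74,389),(108,588),(70,595)])-[0,350])/7+[201.5,169.5]
tp["f"]=tp["f"][:2]
sp["f"]=(np.array([(393,436),(598,378),(603,399),(398,456)])-[336,350])/7+[253.5,146.5]
def rf(p): return np.concatenate([proj("top",place(q(TQ),*p))[:2]-tp["f"],proj("side",place(q(SQ),*p))-sp["f"]]).ravel()
s=least_squares(rf,[.63,.17,.1,.07]); print(s.x.round(4),np.degrees(s.x[2]),s.fun.round(1))
B=[.6341,.1454,.1164]; print("filed from mask fit",place([(0,.028,0)],*B))
o=[]
for n,P in(("top",(198,163,55,58)),("side",(250,143,58,58))):
  for (x,y,w,h),pose,z,b in((P,B,-.0094,base+[box(-48,48,21,35,8,76)]),((352,206,60,60) if n=="top" else (232,307,70,75),[.4625,-.3415,.1543],-.0071,base)):
    im=cv2.resize(ims[n][y:y+h,x:x+w],(390,390),interpolation=cv2.INTER_CUBIC); im=(255*(im/255.)**.6).astype('uint8')
    for bb in b:
        v=((proj(n,place(bb,*pose,z))-[x-.5,y-.5])*[390/w,390/h]).astype(int)
        for i in range(8):
            for j in range(i): 
                if np.sum(np.abs(bb[i]-bb[j])>1e-6)==1: cv2.line(im,tuple(map(int,v[i])),tuple(map(int,v[j])),(0,0,255) if bb[i][2]>0.03 and bb[j][2]>.03 else (255,255,255),1)
    o.append(im)
cv2.imwrite("pics/fit.png",cv2.resize(np.vstack([np.hstack(o[:2]),np.hstack(o[2:])]),(600,600)))
E
python3 meas.py
```

```text
['y1'] [ 0.4447 -0.0329  0.1067  0.0691] deg 6.12 rms px 0.33
['y2'] [ 0.4513 -0.0883  0.0957  0.0685] deg 5.48 rms px 0.32
['b'] [ 0.4572 -0.1444  0.0804  0.0676] deg 4.61 rms px 0.43
['y1', 'y2', 'b'] [ 0.4511 -0.0885  0.1022  0.0685] deg 5.86 rms px 0.42
[ 0.45949648 -0.33725312  0.02      ] [0.63199876 0.14347674 0.02      ]
[ 0.4625 -0.3415  0.1543 -0.0071] deg 8.84 cost 151.0 mask [1083, 2032]
[ 0.6341  0.1454  0.1164 -0.0094] deg 6.67 cost 294.2 mask [972, 991]
filed
[0.6279 0.1733 0.0945 0.0674] 5.416301943653085 [ 0.4 -0.2 -0.5 -0.  -0.7 -0.2 -0.3 -0.   0.7  0.1  0.2  0.2]
filed from mask fit [[0.63084815 0.17321053 0.        ]]
```

View pics/fit.png

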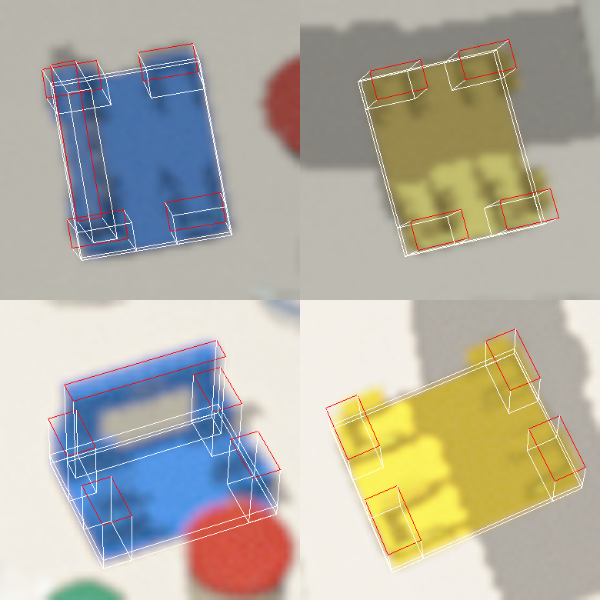

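```bash
cat > meas2.py <<'E'
from lib import *
ims={n:cv2.imread(f"pics/{n}0.png") for n in CAL}
def fit(hue,extra,win,x0,excl=None,zfix=None,smin=90,vmin=20):
    M={}
    for n in ims:
        S0=4; x,y,w,h=win[n]; im=cv2.resize(ims[n][y:y+h,x:x+w],None,fx=S0,fy=S0,interpolation=cv2.INTER_CUBIC)
        hv=cv2.cvtColor(im,cv2.COLOR_BGR2HSV); m=(cv2.inRange(hv,(hue[0],smin,vmin),(hue[1],255,255))>0).astype(np.uint8)
        m=cv2.morphologyEx(m,cv2.MORPH_CLOSE,np.ones((9,9)))
        k,l,st,_=cv2.connectedComponentsWithStats(m); m=(l==1+np.argmax(st[1:,4])).astype(float)
        f,_=cv2.findContours((m>0).astype(np.uint8),cv2.RETR_EXTERNAL,cv2.CHAIN_APPROX_NONE); m=cv2.drawContours(np.zeros(m.shape,np.uint8),f,-1,1,-1).astype(float)
        wt=np.ones_like(m)
        if excl and n==excl[0]: wt[(excl[2]-y)*S0:,(excl[1]-x)*S0:]=0
        M[n]=(m,wt)
    def cost(p):
        z=p[4] if zfix is None else zfix
        bx=[box(-56,56,-44,44,0,8)]+[box(*(sorted((sx*p[3]*1000,sx*56))+sorted((sy*12,sy*44))+[0,41])) for sx in(1,-1) for sy in(1,-1)]+extra
        e=0
        for n,(m,wt) in M.items():
            x,y,w,h=win[n]; c=np.zeros((h*16,w*16),np.uint8)
            for b in bx:
                u=(proj(n,place(b,p[0],p[1],p[2],z))-[x-.5,y-.5])*16-.5
                cv2.fillConvexPoly(c,cv2.convexHull(np.round(u*16).astype(np.int32)),1,shift=4)
            r=cv2.resize(c.astype(np.float32),m.shape[::-1],interpolation=cv2.INTER_AREA)
            e+=(((r-m)**2)*wt).sum()
        return e/16
    r=[]
    for s in(1,-1):
        r.append(minimize(cost,x0,method="Nelder-Mead",options=dict(initial_simplex=np.array([x0]+[np.add(x0,d) for d in s*np.diag([.006,.006,.06,.006,.006])]),xatol=1e-5,fatol=1e-3)))
    b=min(r,key=lambda s:s.fun); print("z",zfix,b.x.round(4),"deg",np.degrees(b.x[2]).round(2),"cost",round(b.fun,1))
for z in(None,-.0075,0):
    fit((15,38),[],{"top":(355,208,60,60),"side":(232,305,75,75)},[.4625,-.3415,.12,.03,-.005],zfix=z)
    fit((95,125),[box(-48,48,21,35,8,76)],{"top":(198,165,50,55),"side":(255,145,55,55)},[.634,.1454,.1,.03,-.005],("side",285,176),zfix=z)
E
python3 meas2.py
```

```text
z None [ 0.4626 -0.3414  0.1484  0.025  -0.0074] deg 8.5 cost 98.7
z None [ 0.6344  0.1459  0.1207  0.0452 -0.0105] deg 6.91 cost 177.6
z -0.0075 [ 4.627e-01 -3.413e-01  1.489e-01  2.480e-02  3.000e-04] deg 8.53 cost 98.9
z -0.0075 [ 0.6342  0.1436  0.1125  0.0311 -0.0126] deg 6.44 cost 192.9
z 0 [ 0.4624 -0.3428  0.1494  0.0254 -0.009 ] deg 8.56 cost 172.6
z 0 [ 0.6328  0.1418  0.1118  0.0275 -0.0081] deg 6.4 cost 242.2
```

move_arm(
  moves=[0.34, -0.4, 0, 0, 0, 0, 0.684, -0.8, 0, 0, 0, 0, 0.684, -0.8, 0, 0, 0, 0],
)

```text
time_s: 4.82
tcp_pos: [0.5172, -0.0525, 0.2191]
tool_rot: [-179.8, -0.0, 6.4]
force: [0.0, 0.9, -0.9]
gripper_width: 0.0134
grip_force: 30.8
```

move_arm(
  moves=[0.34, -0.4, 0, 0, 0, 0, 0.684, -0.8, 0, 0, 0, 0, 0.684, -0.8, 0, 0, 0, 0],
)

```text
time_s: 5.2
tcp_pos: [0.5764, 0.0337, 0.219]
tool_rot: [-179.8, -0.0, 6.3]
force: [-0.7, -0.8, -0.6]
gripper_width: 0.0136
grip_force: 30.8
```

move_arm(
  moves=[0.34, -0.4, 0, 0, 0, 0, 0.684, -0.8, 0, 0, 0, 0, 0.684, -0.8, 0, 0, 0, -0.006, 0.684, -0.8, 0, 0, 0, -0.006],
)

```text
time_s: 5.7
tcp_pos: [0.6332, 0.1134, 0.2188]
tool_rot: [179.9, 0.2, 6.4]
force: [-0.5, -0.1, -0.7]
gripper_width: 0.0133
grip_force: 30.8
```

move_arm(
  moves=[0, 0, 0.4, 0, 0, 0, 0, 0, 0.8, 0, 0, 0, 0, 0, 0.8, 0, 0, 0, 0, 0, 0.8, 0, 0, 0],
)

```text
time_s: 6.2
tcp_pos: [0.6351, 0.1139, 0.1413]
tool_rot: [180.0, -0.0, 6.3]
force: [0.1, 0.3, -0.7]
gripper_width: 0.0133
grip_force: 30.7
```

```bash
cat > look.py <<'E'
import sys; from lib import *
def look(tag,pts,W,k=6):
    out=[]
    for n in("top","side"):
        im=arm.camera(n)[:,:,::-1]; cv2.imwrite(f"pics/{n}_{tag}.png",im); x0,y0,w,h=W[n]
        o=cv2.resize(im[y0:y0+h,x0:x0+w],None,fx=k,fy=k,interpolation=cv2.INTER_CUBIC); o=(255*(o/255.)**.6).astype('uint8')
        for X,col in pts:
            for v in (proj(n,X)-[x0-.5,y0-.5])*k: cv2.circle(o,tuple(int(a) for a in v),2,col,-1)
        out.append(o)
    H=max(o.shape[0] for o in out); cv2.imwrite(f"pics/ov_{tag}.png",np.hstack([np.pad(o,((0,H-o.shape[0]),(0,0),(0,0))) for o in out]))
E
python3 - <<'E'
from look import *
s=arm.sense(); p=s["tcp_pos"]; yaw=np.radians(s["tool_rot"][2]); print(p,s["tool_rot"],s["gripper_width"])
zt=p[2]+.0685-.0614
case=place([(a,b,z) for a in(-.048,.048) for b in(-.007,.007) for z in (zt,zt-.068)],p[0],p[1],yaw)
slot=place([(a,b-.028,.041) for a in(-.051,.051) for b in(-.009,.009)],.633,.145,.112,-.0075)
look("b1",[(case,(0,0,255)),(slot,(0,255,0))],{"top":(185,150,68,75),"side":(250,120,65,75)})
E
```

```text
[0.63514707 0.11390275 0.14126675] [ 1.79963728e+02 -4.26845830e-02  6.32289207e+00] 0.013326872824989257
```

View pics/ov_b1.png

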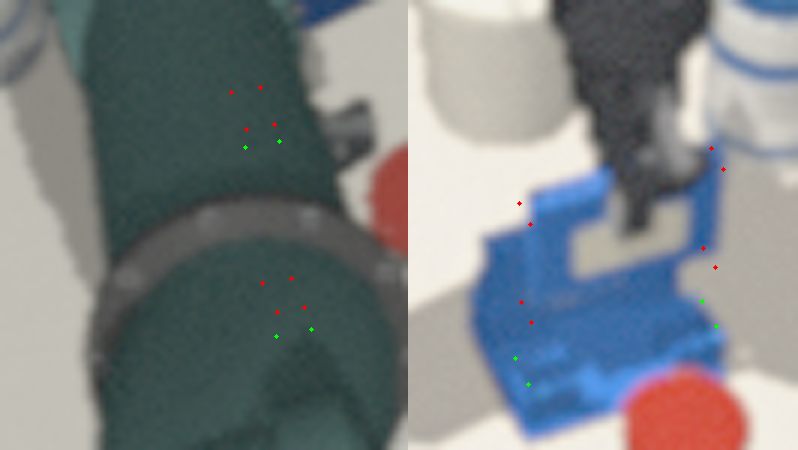

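move_arm(
  moves=[0.01, -0.028, 0.2, 0, 0, 0, 0.01, -0.028, 0.4, 0, 0, 0, 0.01, -0.028, 0.48, 0, 0, 0, 0.01, -0.028, 0.533, 0, 0, 0, 0.01, -0.028, 0.533, 0, 0, 0],
)

```text
time_s: 6.92
tcp_pos: [0.6355, 0.116, 0.0865]
tool_rot: [179.9, 0.1, 6.4]
force: [0.2, -5.1, -0.3]
gripper_width: 0.0136
grip_force: 30.9
```

move_arm(
  moves=[0, 0.015, 0, 0, 0, 0, 0, 0.015, 0.06, 0, 0, 0, 0, 0.015, 0.12, 0, 0, 0, 0, 0.015, 0.12, 0, 0, 0],
)

```text
time_s: 7.42
tcp_pos: [0.6383, 0.1146, 0.0764]
tool_rot: [179.9, -0.3, 6.4]
force: [2.4, -6.5, 1.9]
gripper_width: 0.0135
grip_force: 32.6
```

move_arm(
  moves=[0.025, 0.012, 0, 0, 0, 0, 0.025, 0.012, 0.04, 0, 0, 0, 0.025, 0.012, 0.08, 0, 0, 0, 0.025, 0.012, 0.08, 0, 0, 0],
)

```text
time_s: 7.92
tcp_pos: [0.6388, 0.1146, 0.0668]
tool_rot: [179.9, -0.0, 6.4]
force: [0.9, -5.4, -0.5]
gripper_width: 0.0134
grip_force: 32.2
```

move_arm(
  moves=[0, 0.01, 0.02, 0, 0, 0, 0, 0.01, 0.045, 0, 0, 0, 0, 0.01, 0.045, 0, 0, 0],
)

```text
time_s: 8.3
tcp_pos: [0.6385, 0.1144, 0.0626]
tool_rot: [180.0, -0.0, 6.4]
force: [-0.5, -5.4, 1.9]
gripper_width: 0.0133
grip_force: 32.6
```

move_arm(
  moves=[0, 0, 0, 0, 0, 0, 0, 0, 0, 0, 0, 0, 0, 0, 0, 0, 0, 0],
  grip=0.47,
)

```text
time_s: 8.68
tcp_pos: [0.6383, 0.1165, 0.0624]
tool_rot: [-179.9, -0.0, 6.5]
force: [0.0, -0.7, 0.4]
gripper_width: 0.0455
grip_force: 0.0
```

move_arm(
  moves=[0, 0, -0.3, 0, 0, 0, 0, 0, -0.6, 0, 0, 0, 0, 0, -0.9, 0, 0, 0, 0, 0, -0.9, 0, 0, 0],
)

```text
time_s: 9.18
tcp_pos: [0.6403, 0.1159, 0.1551]
tool_rot: [-179.9, -0.3, 6.4]
force: [-0.6, -0.5, 0.1]
gripper_width: 0.0454
grip_force: 0.0
```

move_arm(
  moves=[-0.35, 0.3, 0, 0, 0, 0, -0.703, 0.612, 0, 0, 0, 0, -0.703, 0.612, 0, 0, 0, 0],
)

```text
time_s: 9.55
tcp_pos: [0.5711, 0.0422, 0.151]
tool_rot: [179.9, 0.4, 6.1]
force: [1.3, 0.6, -0.7]
gripper_width: 0.0452
grip_force: 0.0
```

move_arm(
  moves=[-0.35, 0.3, 0, 0, 0, 0, -0.703, 0.612, 0, 0, 0, 0, -0.703, 0.612, 0, 0, 0, 0],
)

```text
time_s: 9.93
tcp_pos: [0.5091, -0.025, 0.1515]
tool_rot: [180.0, 0.3, 6.2]
force: [-0.5, -0.2, 1.1]
gripper_width: 0.0453
grip_force: 0.0
```

move_arm(
  moves=[-0.35, 0.3, 0, 0, 0, 0, -0.703, 0.612, 0, 0, 0, 0.006, -0.703, 0.612, 0, 0, 0, 0.006, -0.703, 0.612, 0, 0, 0, 0.006],
)

```text
time_s: 10.42
tcp_pos: [0.4512, -0.0901, 0.1524]
tool_rot: [-180.0, -0.1, 6.0]
force: [-0.0, 0.4, -0.5]
gripper_width: 0.0458
grip_force: 0.0
```

Right on target; descend, grip and lift.

move_arm(
  moves=[0, 0, 0.4, 0, 0, 0, 0, 0, 0.75, 0, 0, 0, 0, 0, 0.91, 0, 0, 0, 0, 0, 0.91, 0, 0, 0],
)

```text
time_s: 10.92
tcp_pos: [0.4506, -0.0894, 0.0602]
tool_rot: [-179.9, 0.1, 6.1]
force: [-0.5, -0.4, -0.1]
gripper_width: 0.0453
grip_force: 0.0
```

move_arm(
  moves=[0, 0, 0, 0, 0, 0, 0, 0, 0, 0, 0, 0, 0, 0, 0, 0, 0, 0, 0, 0, 0, 0, 0, 0],
  grip=1,
)

```text
time_s: 11.42
tcp_pos: [0.4499, -0.0912, 0.0621]
tool_rot: [180.0, -0.1, 5.9]
force: [-0.5, 0.1, 5.3]
gripper_width: 0.0134
grip_force: 34.6
```

move_arm(
  moves=[0, 0, -0.3, 0, 0, 0, 0, 0, -0.7, 0, 0, 0, 0, 0, -1, 0, 0, 0, 0, 0, -1, 0, 0, 0],
)

```text
time_s: 11.92
tcp_pos: [0.4507, -0.0915, 0.1634]
tool_rot: [179.9, -0.3, 5.9]
force: [-0.1, -0.3, -2.3]
gripper_width: 0.0139
grip_force: 33.9
```

move_arm(
  moves=[-0.02, 0.46, 0, 0, 0, 0, -0.042, 0.931, 0, 0, 0, 0, -0.042, 0.931, 0, 0, 0, 0],
)

```text
time_s: 12.3
tcp_pos: [0.454, -0.1885, 0.1605]
tool_rot: [179.9, 0.1, 5.5]
force: [-1.0, -0.1, -0.9]
gripper_width: 0.0132
grip_force: 33.8
```

move_arm(
  moves=[-0.02, 0.46, 0, 0, 0, 0, -0.042, 0.931, 0, 0, 0, 0, -0.042, 0.931, 0, 0, 0, 0],
)

```text
time_s: 12.68
tcp_pos: [0.4595, -0.2808, 0.1605]
tool_rot: [179.9, 0.0, 5.5]
force: [-0.6, 0.8, -1.4]
gripper_width: 0.0136
grip_force: 33.8
```

move_arm(
  moves=[-0.02, 0.46, 0, 0, 0, 0, -0.042, 0.931, 0, 0, 0, -0.028, -0.042, 0.931, 0, 0, 0, -0.028, -0.042, 0.931, 0, 0, 0, -0.028],
)

```text
time_s: 13.18
tcp_pos: [0.4652, -0.3678, 0.1603]
tool_rot: [-179.8, 0.1, 8.5]
force: [0.3, 1.4, -0.9]
gripper_width: 0.0134
grip_force: 33.8
```

```bash
python3 - <<'E'
from look import *
s=arm.sense(); p=s["tcp_pos"]; yaw=np.radians(s["tool_rot"][2]); print(p,s["tool_rot"],s["gripper_width"])
zt=p[2]+.0071
case=place([(a,b,z) for a in(-.048,.048) for b in(-.007,.007) for z in (zt,zt-.068)],p[0],p[1],yaw)
slot=place([(a,b-.028,.041) for a in(-.051,.051) for b in(-.009,.009)],.4626,-.3414,.1484,-.0075)
look("y1",[(case,(0,0,255)),(slot,(0,255,0))],{"top":(350,195,62,75),"side":(232,295,70,80)})
E
```

```text
[ 0.4651544  -0.36781859  0.16034965] [-1.79819616e+02  9.27349996e-02  8.48522788e+00] 0.013435009236953715
```

View pics/ov_y1.png

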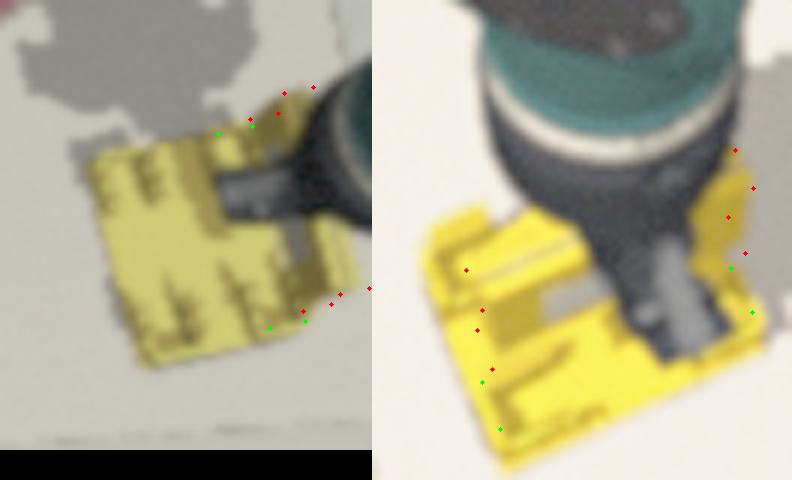

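move_arm(
  moves=[0.02, 0.02, 0.3, 0, 0, 0, 0.02, 0.02, 0.55, 0, 0, 0, 0.02, 0.02, 0.67, 0, 0, 0, 0.02, 0.02, 0.72, 0, 0, 0, 0.02, 0.02, 0.72, 0, 0, 0],
)

```text
time_s: 13.9
tcp_pos: [0.4682, -0.3717, 0.0898]
tool_rot: [180.0, -0.0, 8.4]
force: [-0.2, -0.4, -1.4]
gripper_width: 0.0137
grip_force: 33.9
```

move_arm(
  moves=[0, -0.01, 0.06, 0, 0, 0, 0, -0.01, 0.12, 0, 0, 0, 0, -0.01, 0.12, 0, 0, 0],
)

```text
time_s: 14.28
tcp_pos: [0.4674, -0.3708, 0.0771]
tool_rot: [-180.0, 0.0, 8.4]
force: [-0.2, -0.4, -1.1]
gripper_width: 0.0134
grip_force: 33.9
```

move_arm(
  moves=[0, 0, 0.06, 0, 0, 0, 0, 0, 0.12, 0, 0, 0, 0, 0, 0.145, 0, 0, 0, 0, 0, 0.145, 0, 0, 0],
)

```text
time_s: 14.78
tcp_pos: [0.4675, -0.3709, 0.0627]
tool_rot: [-180.0, 0.0, 8.4]
force: [-0.6, -0.5, -0.5]
gripper_width: 0.0136
grip_force: 33.9
```

move_arm(
  moves=[0, 0, 0.01, 0, 0, 0, 0, 0, 0.02, 0, 0, 0, 0, 0, 0.02, 0, 0, 0],
)

```text
time_s: 15.15
tcp_pos: [0.4678, -0.3711, 0.0622]
tool_rot: [180.0, -0.0, 8.4]
force: [-2.8, 1.1, 6.7]
gripper_width: 0.0136
grip_force: 34.9
```

move_arm(
  moves=[0, 0, 0, 0, 0, 0, 0, 0, 0, 0, 0, 0, 0, 0, 0, 0, 0, 0],
  grip=0.47,
)

```text
time_s: 15.52
tcp_pos: [0.4677, -0.371, 0.0609]
tool_rot: [-180.0, 0.0, 8.4]
force: [-0.5, -0.8, -0.1]
gripper_width: 0.0452
grip_force: 0.0
```

move_arm(
  moves=[0, 0, -0.3, 0, 0, 0, 0, 0, -0.6, 0, 0, 0, 0, 0, -0.92, 0, 0, 0, 0, 0, -0.92, 0, 0, 0],
)

```text
time_s: 16.02
tcp_pos: [0.4692, -0.3721, 0.1554]
tool_rot: [179.8, -0.2, 8.4]
force: [1.0, -0.4, -0.4]
gripper_width: 0.0455
grip_force: 0.0
```

move_arm(
  moves=[0.03, -0.42, 0, 0, 0, 0, 0.067, -0.84, 0, 0, 0, 0, 0.067, -0.84, 0, 0, 0, 0],
)

```text
time_s: 16.4
tcp_pos: [0.4611, -0.2823, 0.1518]
tool_rot: [-179.8, 0.1, 8.7]
force: [-0.4, -1.3, -0.9]
gripper_width: 0.0453
grip_force: 0.0
```

move_arm(
  moves=[0.03, -0.42, 0, 0, 0, 0, 0.067, -0.84, 0, 0, 0, 0, 0.067, -0.84, 0, 0, 0, 0],
)

```text
time_s: 16.77
tcp_pos: [0.4558, -0.1999, 0.1522]
tool_rot: [-179.9, 0.1, 8.7]
force: [-0.4, -1.1, 0.2]
gripper_width: 0.045
grip_force: 0.0
```

move_arm(
  moves=[0.03, -0.42, 0, 0, 0, 0, 0.067, -0.84, 0, 0, 0, 0, 0.067, -0.84, 0, 0, 0, 0],
)

```text
time_s: 17.15
tcp_pos: [0.4508, -0.1169, 0.1526]
tool_rot: [-179.9, 0.0, 8.7]
force: [0.3, -0.5, -0.4]
gripper_width: 0.0451
grip_force: 0.0
```

move_arm(
  moves=[0.03, -0.42, 0, 0, 0, 0.01, 0.067, -0.84, 0, 0, 0, 0.028, 0.067, -0.84, 0, 0, 0, 0.028, 0.067, -0.84, 0, 0, 0, 0.028],
)

```text
time_s: 17.65
tcp_pos: [0.4457, -0.0364, 0.1529]
tool_rot: [179.9, -0.0, 5.8]
force: [0.6, -0.8, 0.1]
gripper_width: 0.0452
grip_force: 0.0
```

move_arm(
  moves=[0, -0.012, 0.4, 0, 0, 0, 0, -0.012, 0.75, 0, 0, 0, 0, -0.012, 0.91, 0, 0, 0, 0, -0.012, 0.91, 0, 0, 0],
)

```text
time_s: 18.15
tcp_pos: [0.4446, -0.0357, 0.0609]
tool_rot: [180.0, 0.1, 5.7]
force: [0.3, -0.3, 0.5]
gripper_width: 0.0451
grip_force: 0.0
```

move_arm(
  moves=[0, 0, 0, 0, 0, 0, 0, 0, 0, 0, 0, 0, 0, 0, 0, 0, 0, 0, 0, 0, 0, 0, 0, 0],
  grip=1,
)

```text
time_s: 18.65
tcp_pos: [0.4456, -0.0344, 0.0627]
tool_rot: [179.9, -0.1, 5.9]
force: [0.6, -4.6, 5.5]
gripper_width: 0.0132
grip_force: 33.4
```

move_arm(
  moves=[0, 0, -0.3, 0, 0, 0, 0, 0, -0.7, 0, 0, 0, 0, 0, -1, 0, 0, 0, 0, 0, -1, 0, 0, 0],
)

```text
time_s: 19.15
tcp_pos: [0.4461, -0.0327, 0.1638]
tool_rot: [-180.0, -0.3, 5.9]
force: [-0.2, -1.2, -1.9]
gripper_width: 0.0134
grip_force: 32.6
```

move_arm(
  moves=[-0.02, 0.46, 0, 0, 0, 0, -0.05, 0.943, 0, 0, 0, 0, -0.05, 0.943, 0, 0, 0, 0],
)

```text
time_s: 19.52
tcp_pos: [0.4487, -0.1314, 0.1609]
tool_rot: [180.0, 0.1, 5.5]
force: [0.2, 1.0, -0.7]
gripper_width: 0.0134
grip_force: 32.5
```

move_arm(
  moves=[-0.02, 0.46, 0, 0, 0, 0, -0.05, 0.943, 0, 0, 0, 0, -0.05, 0.943, 0, 0, 0, 0],
)

```text
time_s: 19.9
tcp_pos: [0.4539, -0.2251, 0.161]
tool_rot: [180.0, 0.0, 5.6]
force: [-0.5, -0.3, -1.0]
gripper_width: 0.0135
grip_force: 32.5
```

move_arm(
  moves=[-0.02, 0.46, 0, 0, 0, 0, -0.05, 0.943, 0, 0, 0, -0.028, -0.05, 0.943, 0, 0, 0, -0.028, -0.05, 0.943, 0, 0, 0, -0.028, -0.05, 0.943, 0, 0, 0, -0.028],
)

```text
time_s: 20.52
tcp_pos: [0.4591, -0.3136, 0.1614]
tool_rot: [-179.9, 0.1, 8.6]
force: [-0.3, 0.7, -0.9]
gripper_width: 0.0132
grip_force: 32.5
```

move_arm(
  moves=[0.01, 0.005, 0.3, 0, 0, 0, 0.01, 0.005, 0.5, 0, 0, 0, 0.01, 0.005, 0.6, 0, 0, 0, 0.01, 0.005, 0.6, 0, 0, 0, 0.01, 0.005, 0.6, 0, 0, 0],
)

```text
time_s: 21.15
tcp_pos: [0.4607, -0.3167, 0.1027]
tool_rot: [180.0, -0.1, 8.4]
force: [-0.2, 0.0, -0.8]
gripper_width: 0.0134
grip_force: 32.6
```

move_arm(
  moves=[0, -0.01, 0.06, 0, 0, 0, 0, -0.01, 0.12, 0, 0, 0, 0, -0.01, 0.18, 0, 0, 0, 0, -0.01, 0.22, 0, 0, 0, 0, -0.01, 0.22, 0, 0, 0],
)

```text
time_s: 21.78
tcp_pos: [0.4597, -0.3157, 0.0795]
tool_rot: [-180.0, 0.0, 8.4]
force: [-0.6, 0.5, -0.3]
gripper_width: 0.0136
grip_force: 32.6
```

Inside the slot without contact; lower to the floor.

move_arm(
  moves=[0, 0, 0.06, 0, 0, 0, 0, 0, 0.12, 0, 0, 0, 0, 0, 0.17, 0, 0, 0, 0, 0, 0.185, 0, 0, 0, 0, 0, 0.185, 0, 0, 0],
)

```text
time_s: 22.4
tcp_pos: [0.4599, -0.316, 0.0625]
tool_rot: [180.0, 0.0, 8.4]
force: [-2.5, 0.9, 9.4]
gripper_width: 0.0132
grip_force: 34.3
```

move_arm(
  moves=[0, 0, 0, 0, 0, 0, 0, 0, 0, 0, 0, 0, 0, 0, 0, 0, 0, 0],
  grip=0.47,
)

```text
time_s: 22.78
tcp_pos: [0.4599, -0.3157, 0.0612]
tool_rot: [-180.0, 0.0, 8.4]
force: [-0.3, -0.5, -0.1]
gripper_width: 0.0452
grip_force: 0.0
```

move_arm(
  moves=[0, 0, -0.3, 0, 0, 0, 0, 0, -0.6, 0, 0, 0, 0, 0, -1, 0, 0, 0, 0, 0, -1, 0, 0, 0],
)

```text
time_s: 23.28
tcp_pos: [0.4618, -0.317, 0.1642]
tool_rot: [179.8, -0.3, 8.4]
force: [0.5, 0.2, -1.0]
gripper_width: 0.0453
grip_force: 0.0
```

move_arm(
  moves=[0, 0.4, -0.4, 0, 0, 0, 0, 0.9, -0.8, 0, 0, 0, 0, 0.9, -0.8, 0, 0, 0],
)

```text
time_s: 23.65
tcp_pos: [0.474, -0.4111, 0.244]
tool_rot: [179.6, -0.2, 8.1]
force: [-0.8, 0.3, -1.5]
gripper_width: 0.0453
grip_force: 0.0
```

move_arm(
  moves=[0, 0.5, 0, 0, 0, 0, 0, 1, 0, 0, 0, 0, 0, 1, 0, 0, 0, 0],
)

```text
time_s: 24.02
tcp_pos: [0.4858, -0.5076, 0.2391]
tool_rot: [180.0, 0.2, 8.1]
force: [-1.4, 0.3, -0.3]
gripper_width: 0.045
grip_force: 0.0
```

move_arm(
  moves=[0, 0.5, 0, 0, 0, 0, 0, 1, 0, 0, 0, 0, 0, 1, 0, 0, 0, 0, 0, 1, 0, 0, 0, 0],
)

```text
time_s: 24.52
tcp_pos: [0.5025, -0.6001, 0.2395]
tool_rot: [-179.8, 0.1, 8.5]
force: [1.2, 1.4, 0.2]
gripper_width: 0.0455
grip_force: 0.0
```

```bash
python3 - <<'E'
from look import *
k=6;o=[]
I={n:arm.camera(n)[:,:,::-1] for n in CAL}
for n,x,y in(("top",196,160),("top",352,200),("side",250,142),("side",236,305)):
    o.append(cv2.resize(I[n][y:y+66,x:x+66],(300,300),interpolation=cv2.INTER_CUBIC))
o=np.vstack([np.hstack(o[:2]),np.hstack(o[2:])]); cv2.imwrite("pics/end.png",(255*(o/255.)**.6).astype('uint8'))
E
```

```text
(no output)
```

View pics/end.png

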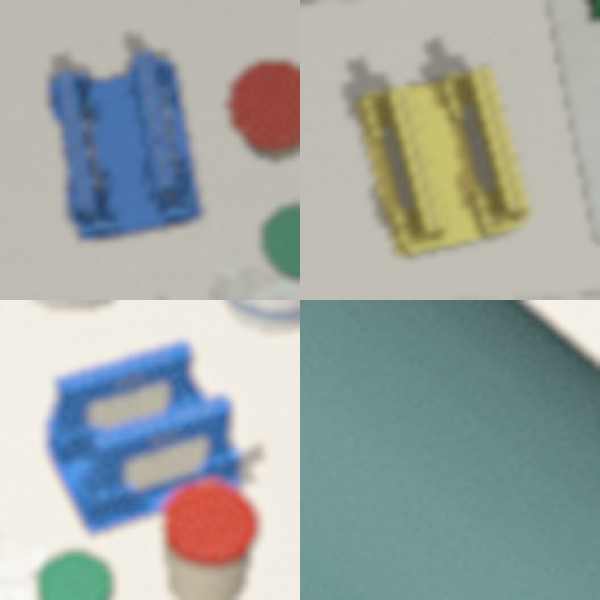

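All four cases stand upright and parallel in their slots: the blue pair in the top-left and bottom-left panels, the yellow pair in the top-right. The arm only blocks the side view of the yellow rack, and both yellow cases touched the slot floor before I released them.

```bash
python3 -c "
from rig import arm
print(arm.close_job())"
```

```text
the job is handed in; nothing more can be done
None
```

I filed the blue case in the free slot of the blue rack and both yellow cases in the yellow rack, released them all and handed the job in at about 25 s; the hand-in call returned no verdict.

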